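# Seat the model holder and hold the shield at its balance point

## Task

Set up the grey painting stand: pick up the orange model holder (with the little black wagon on it) and seat it flat and fully down on the stand's two pegs, either way round, and let go of it. Then take the amber shield by its black handle bar, swing it up until it stands straight upright on its balance point, and finish still holding it there so that I can fit its stay; never let it drop, fall over towards the wagon or touch the wagon or holder, and leave the jar, the paint tin and the dropper bottle alone.

Things in the scene. Friction and masses are not known exactly. Their poses are not given: they have to be found in the camera images.
- holder_center (a point): Loose model holder, 0.22 kg: orange plate 110 (x) x 60 x 12 mm, two 13 mm through holes 40 mm either side of centre along x; on it a white grip block 40 (x) x 30 (y) x 45 mm with a black wagon, 50 x 26 x 23 mm, fixed on top. Point: on the middle axis, 35 mm above the underside (mid grip block); x along the plate, z up. Starts flat on the table, right of the stand.
- stand: Painting stand, fixed to the table (its place and yaw differ each time): grey base plate 160 mm (x) by 170 mm (y), 12 mm thick; origin at the centre of its underside, on the table; z up. Two steel pegs stand on it, and the hinge of the amber shield runs along its +y edge, in bearings 42 mm high.
- nest (a point): Point on top of the stand's base plate, midway between the pegs, 12 mm above the table; axes as the stand. Pegs 40 mm either side of it along x, 10 mm diameter, 15 mm high, upper 6 mm tapering to 5 mm. Seated, the holder's underside centre is on this point (holder_center 35 mm above it), its long side along x, either way round.
- shield_hinge (a point): Point on the shield's hinge axis, half-way along it, 30 mm above the table; the axis runs along this point's x (the stand's x). Fixed to the stand.
- shield_bar (a point): Centre of the shield's black round handle bar, 12 mm diameter, 132 mm long, parallel to the hinge and 130 mm from it, held at its ends (middle 100 mm free). Fixed to the shield, so it must turn between the fingers. The amber pane in its frame, 124 mm wide, 8 mm thick, ends 48 mm short of the bar. Shield 0.25 kg, weight in the plane of hinge and bar.
- shield (a joint): Angle of the shield. 0 rad: as it starts, resting on its stop, leaning 50 degrees from upright away from the pegs (towards the stand's +y). Grows as it swings up and over towards the pegs (-y). 0.873 rad: upright, bar exactly above hinge, the balance point. Nearly no friction, no detent: let go on either side, it falls.
- jar: Bystander: small jar with white lid, 37 mm in diameter, 73 mm high, origin under its centre. Leave alone.
- tin: Bystander: small white paint tin with a brown band, 34 mm in diameter, 36 mm high, origin under its centre. Leave alone.
- dropper: Bystander: small red paint dropper bottle with black cap, 25 mm in diameter, 75 mm high, origin under its centre. Leave alone.
Things that resemble listed ones, but are neither listed nor needed, are in the scene too. Of the things that look like the part that bears holder_center, the larger one is meant.

How it is judged:
By the outcome, as a careful person would: the job done as asked, in the order asked, and still so for the second after the job is handed in, while the arm keeps its last pose, push and grip.
It also fails if it takes over 54 s, if anything falls off the work surface, if the arm or the gripper's body presses on something with over 40 N, if the wrist force passes 120 N, or if a joint passes its speed limit or range.

## Robot

A 6-joint arm with a two-finger parallel gripper is mounted at the origin on a cart in front of the work surface, level with it; the furniture and walls round the work are solid. World frame = base frame: x ahead of the robot, y to its left, z up, the work surface at z = 0. Lengths are in m, angles in rad, forces in N, time in s.
With the tool pointing down it reaches from about 0.25 to 0.775 m from the base axis. Payload 4 kg.
Tool frame: the origin (TCP) lies midway between the tips of the shut fingers; the grasp point (between the pads) lies 19 mm behind it (robot.tcp_to_grasp is the distance from the TCP to the grasp point, in m); z points along the fingers, y is the line along which they close (so a half turn about z gives the same grasp; the last joint's range is limited). The gripper opens to 94 mm and grips with 3 to 60 N. Pads are 16 mm wide; open, the fingers measure 119 mm over their backs; the gripper's body (75 mm by 177 mm) begins 78 mm behind the grasp point.
Start: joints at [-1.309, 0.087, 1.371, -0, 1.684, -0.103], TCP at [0.196, -0.514, 0.206] pointing down, gripper open.
Joint ranges: [-3.1, 3.1], [-0.76, 2.03], [0.27, 2.55], [-1.08, 4.22], [0.17, 2.65], [-2.57, 2.57]. Speed limits (rad/s): [2.79, 2.79, 3.14, 3.14, 3.14, 3.14].

## Interface

Orientations are given as [roll, pitch, yaw] about the fixed x, y, z axes, in that order (R = Rz(yaw) Ry(pitch) Rx(roll)).
In Python, from bench import robot, viewer gives the robot as it stands. The module is installed in compiled form; this text tells all that it offers.
- The arm moves only by the shell command python3 -m handwheel 'ROWS' [OPENING]. ROWS is JSON, a list of rows, each a list of 6 numbers: the shift along the tool's x, y, z in units of 0.2 m (1.0 is 0.2 m), then the turn, a rotation vector about the tool's x, y, z in units of 30 degrees (1.0 is 30 degrees). In form: [[x, y, z, wx, wy, wz], ...]. A call has 1 to 10 rows; each row is the pose to reach, as a shift and turn from the pose commanded when the call began, along the tool's axes at that moment; what a row does not reach only later rows make up. A row lasts 1/12 s, in which the tool goes at most 41.7 mm and 7.16 degrees, less where a joint would pass 70% of its speed; a pose out of reach is approached as far as the arm can. A call with a number of a shift or a turn outside -1 to 1 is refused whole. A call with a gripper value outside its range is refused whole. OPENING is the gripper's target within -1 to 1 (shut at 1, half-way at 0, fully open at -1), set as the call begins (- or left out, the last holds). The fingers move at their own pace and stop on an object; the grip force is fixed at half the most. Time passes only in rows, so rows that repeat a pose let the fingers close. It gives the time, the measured TCP pose, the force, the opening and the grip force at its end, in the units of the state.
- robot.get_obs(): the state, without advancing time (a new reading comes with each control period).
- viewer.snapshot(name): name is "scene" or "top" or "wrist"; returns the picture (480x640x3 uint8, red, green, blue); there is no depth.
- viewer.calibration(name): a dict with "fx", "fy", "cx", "cy" (pixels), "R" (3x3) and "t" (3): a world point X has camera coordinates R X + t. Camera axes: x right, y down, z forward; pixel columns grow to the right and rows downward; lengths in m; the calibration is good to about 2 mm. A picture is of the moment at which its call begins: read the wrist's pose just before it. calibration takes no time and is no camera call; for the wrist camera it gives the pose at the moment of the call.
- robot.close_job(): hands the job in; it is judged then, once.
The state is a dict: "time": time; "joint_positions": joint angles; "qvel": joint speeds; "joint_torque": joint torques, N m; "tool_pos": TCP position; "ee_rot": TCP orientation; "wrist_force": force on the tool from outside, world axes, zero at the start; "wrist_torque": the same for the moment, N m; "width": finger opening in m; "finger_force": force on a finger pad.
Only numpy, scipy, OpenCV 4.12 (cv2) and the standard library are available. Lean on these libraries where they do the work, as an engineer would, in place of code of your own. Each camera call takes 0.05 s, during which the arm holds its last target. There are 200 camera calls.

## Working session

There is one attempt and no reset: what is moved stays moved. The work goes in short steps, Python scripts to look and compute and a shell command to move; the robot and the scene stay as the last step left them, time stands still between calls to the robot, and variables do not carry over. Pictures are saved under pics/ and viewed, at most 10 in all, crops included, and the job is handed in when it is done.

```bash
mkdir -p pics
python3 - <<'E'
from bench import robot, viewer
import cv2
for n in ("scene","top"):
    cv2.imwrite(f"pics/{n}0.png",viewer.snapshot(n)[:,:,::-1])
o=robot.get_obs();print(o["time"],o["tool_pos"],o["ee_rot"],o["width"],robot.tcp_to_grasp)
for n in("scene","top"):
    print(viewer.calibration(n))
E
```

```text
0.1 [ 0.19608522 -0.51333858  0.20444845] [-3.13965183e+00 -1.81623054e-04  3.64809740e-01] 0.09404198277762593 0.0188
{'fx': 585.1978311954246, 'fy': 585.1978311954246, 'cx': 326.37133647241205, 'cy': 240.9134240984558, 'R': array([[-0.56280921, -0.82653209, -0.0095128 ],
       [-0.59985745,  0.41632385, -0.68326092],
       [ 0.56869749, -0.37883922, -0.73011233]]), 't': array([0.51968486, 0.31201507, 1.01781244])}
{'fx': 524.8475243122122, 'fy': 524.8475243122122, 'cx': 323.3988038499315, 'cy': 237.40019652037847, 'R': array([[ 0.00876817, -0.99973117,  0.02146426],
       [-0.99692764, -0.01041037, -0.07763318],
       [ 0.07783576, -0.02071762, -0.99675091]]), 't': array([0.2318745 , 0.56559598, 1.07216746])}
```

View pics/scene0.png

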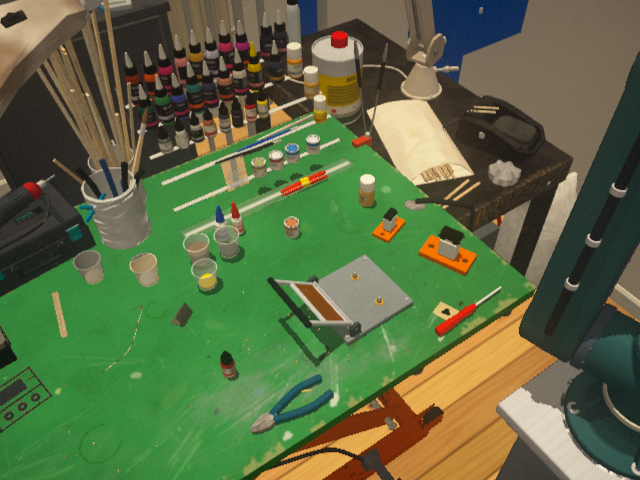

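View pics/top0.png

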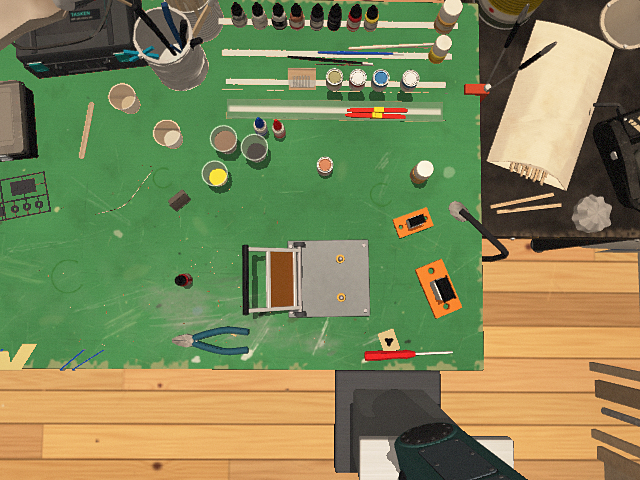

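The scene and top views show the holder at about (438,289) in top and (448,253) in scene. The pegs are at (340,259)/(341,297) in top and (354,276)/(379,300) in scene, and the bar runs near x=246 in top. I'll enlarge both views for exact pixels.

Run:
```python
import cv2, numpy as np
a=cv2.imread("pics/top0.png")[232:332,226:476]; b=cv2.imread("pics/scene0.png")[205:345,262:482]
a=cv2.resize(a,None,fx=3,fy=3,interpolation=2)
b=cv2.resize(b,None,fx=2,fy=2,interpolation=2)
c=np.zeros((580,750,3),np.uint8);c[:300,:750]=a;c[300:580,:440]=b
cv2.imwrite("pics/c0.png",c)
```

```text
(no output)
```

View pics/c0.png

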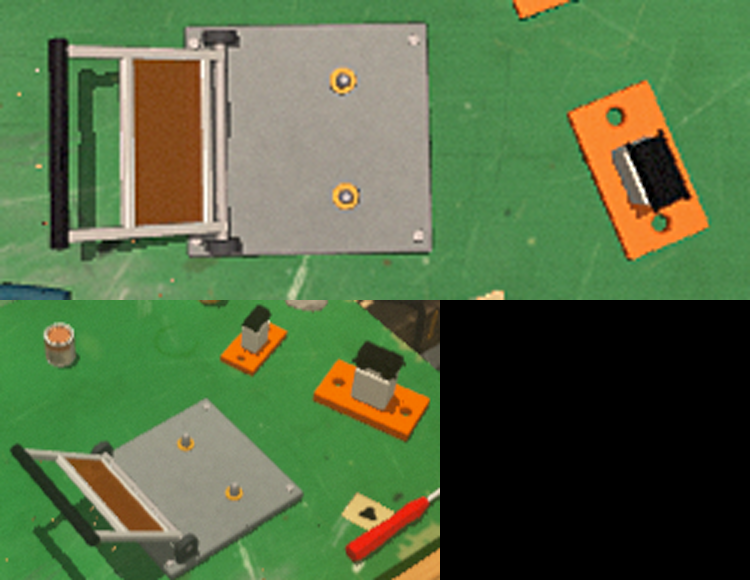

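The enlarged view (top crop at 3x, scene crop at 2x) gives the peg tips, bar ends, holder holes and two plate corners in both views. Next I triangulate them.

```bash
cat > h.py <<'E'
import numpy as np, cv2
from bench import robot, viewer
from scipy.spatial.transform import Rotation as Ro
def P(c): return np.diag([1,1,1.])@np.array([[c["fx"],0,c["cx"]],[0,c["fy"],c["cy"]],[0,0,1]])@np.c_[c["R"],c["t"]]
def tri(ca,pa,cb,pb):
    X=cv2.triangulatePoints(P(ca),P(cb),np.array(pa,float),np.array(pb,float)); return X[:3,0]/X[3,0]
def onz(c,p,z):
    K=P(c); A=np.c_[K[:,0],K[:,1],-np.array([p[0],p[1],1.])]; return np.linalg.solve(A,-(K[:,2]*z+K[:,3]))[:2]
def proj(c,X):
    q=P(c)@np.r_[X,1]; return q[:2]/q[2]
def move(pos,yaw,tilt=0):
    "shift/turn from measured pose to a tool-down pose, in handwheel units"
    o=robot.get_obs(); R0=Ro.from_euler('xyz',o["ee_rot"]); R1=Ro.from_euler('xyz',[np.pi+tilt,0,yaw])
    return np.round(R0.inv().apply(np.array(pos)-o["tool_pos"])/.2,4), np.round(np.degrees((R0.inv()*R1).as_rotvec())/30,4)
E
python3 - <<'E'
from h import *
T=viewer.calibration("top");S=viewer.calibration("scene")
t=lambda u,v:(226+u/3-.33,232+v/3-.33); s=lambda u,v:(262+u/2-.25,205+(v-300)/2-.25)
for n,a,b,z in [("pegA",(343,80),(185,436),.027),("pegB",(346,197),(234,485),.027),("barA",(58,40),(16,448),.114),("barB",(58,248),(95,541),.114),("holeA",(616,116),(339,382),.012),("holeB",(661,223),(405,412),.012),("c1",(428,24),(206,401),.012),("c2",(431,254),(301,494),.012)]:
    print(n,tri(T,t(*a),S,s(*b)).round(4),onz(T,t(*a),z).round(4),onz(S,s(*b),z).round(4))
E
```

```text
pegA [0.5202 0.2034 0.0269] [0.5198 0.2029] [0.5205 0.2039]
pegB [0.4404 0.2009 0.0273] [0.44   0.2003] [0.4409 0.2013]
barA [0.5401 0.3875 0.115 ] [0.54   0.3874] [0.541  0.3873]
barB [0.41   0.3845 0.1156] [0.41   0.3848] [0.4109 0.3838]
holeA [0.4971 0.011  0.0114] [0.4971 0.0112] [0.4966 0.0113]
holeB [ 0.4237 -0.0193  0.0106] [ 0.4232 -0.0196] [ 0.4232 -0.0177]
c1 [0.5616 0.1433 0.0051] [0.5601 0.1428] [0.5575 0.1482]
c2 [0.402  0.1421 0.0101] [0.4007 0.1404] [0.402  0.1449]
```

Both views agree to about 1 mm:

| Item | Position | Yaw (rad) |
|---|---|---|
| Holder | (0.460, -0.004) | 0.392 |
| Nest | (0.480, 0.202) | about 0.027 |
| Bar | (0.475, 0.386, 0.115) | – |

Next I approach above the holder.

```bash
python3 -c "
from h import *
print(move([.460,-.004,.16],.392))"
```

```text
(array([ 2.1413, -1.9079,  0.2263]), array([-0.0037, -0.0004, -0.0519]))
```

```bash
python3 -m handwheel '[[0.72,-0.64,0,0,0,0],[0.72,-0.64,0,0,0,0],[0.72,-0.64,0,0,0,0],[0.72,-0.64,0,0,0,0],[0.72,-0.64,0,0,0,0],[0.72,-0.64,0,0,0,0]]' -1
python3 -m handwheel '[[0.72,-0.64,0,0,0,0],[0.72,-0.64,0,0,0,0],[0.72,-0.64,0,0,0,0],[0.72,-0.64,0,0,0,0],[0.72,-0.64,0,0,0,0],[0.72,-0.64,0,0,0,0]]' 
python3 -m handwheel '[[0.70,-0.628,0.1,0,0,-0.05],[0.70,-0.628,0.2,0,0,-0.05],[0.70,-0.628,0.2,0,0,-0.05],[0.70,-0.628,0.226,0,0,-0.05],[0.70,-0.628,0.226,0,0,-0.05],[0.70,-0.628,0.226,0,0,-0.05],[0.70,-0.628,0.226,0,0,-0.05],[0.70,-0.628,0.226,0,0,-0.05]]'
python3 - <<'E'
from h import *
print(move([.460,-.004,.16],.392))
C=viewer.calibration("wrist");cv2.imwrite("pics/w1.png",viewer.snapshot("wrist")[:,:,::-1])
np.save("w1.npy",C,allow_pickle=True)
ch,sh=np.cos(.392),np.sin(.392)
for d in((.04,0,.012),(-.04,0,.012),(.055,.03,.012),(-.055,.03,.012),(.02,.015,.057),(-.02,.015,.057),(.02,-.015,.057)):
    X=np.array([.460+ch*d[0]-sh*d[1],-.004+sh*d[0]+ch*d[1],d[2]]);print(d,proj(C,X).round(1))
E
```

```text
time: 0.6
tool_pos: [0.2868, -0.3389, 0.2055]
ee_rot: [-3.141, -0.002, 0.37]
wrist_force: [-0.5, -1.1, 0.2]
width: 0.0937
finger_force: 0.0
time: 1.1
tool_pos: [0.3753, -0.1688, 0.2053]
ee_rot: [-3.14, -0.001, 0.371]
wrist_force: [0.2, -0.5, 0.7]
width: 0.0939
finger_force: 0.0
time: 1.77
tool_pos: [0.4599, -0.0062, 0.1602]
ee_rot: [3.141, 0.001, 0.39]
wrist_force: [0.3, -0.6, 0.7]
width: 0.094
finger_force: 0.0
(array([ 0.0047, -0.0101,  0.0012]), array([ 0.0018,  0.0019, -0.0041]))
(0.04, 0, 0.012) [314.5 170.8]
(-0.04, 0, 0.012) [314.9 266.4]
(0.055, 0.03, 0.012) [276.  151.6]
(-0.055, 0.03, 0.012) [279.8 283. ]
(0.02, 0.015, 0.057) [292.7 207. ]
(-0.02, 0.015, 0.057) [293.7 261.3]
(0.02, -0.015, 0.057) [335.6 207. ]
```

View pics/w1.png

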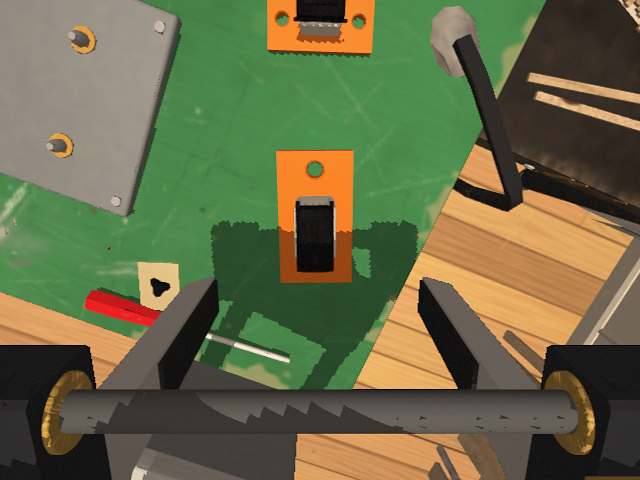

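The wrist view matches the prediction within a pixel: hole at (315,170), plate corners at (276,151) and (281,283). Descending to grip.

```bash
python3 -m handwheel '[[0.003,-0.008,0.2,0,0,0],[0.003,-0.008,0.4,0,0,0],[0.003,-0.008,0.55,0,0,0],[0.003,-0.008,0.65,0,0,0],[0.003,-0.008,0.695,0,0,0],[0.003,-0.008,0.695,0,0,0],[0.003,-0.008,0.695,0,0,0]]' -0.3
python3 -m handwheel '[[0,0,0,0,0,0],[0,0,0,0,0,0],[0,0,0,0,0,0],[0,0,0,0,0,0],[0,0,0,0,0,0],[0,0,0,0,0,0]]' 1
python3 -m handwheel '[[0,0,-0.05,0,0,0],[0,0,-0.15,0,0,0],[0,0,-0.3,0,0,0],[0,0,-0.4,0,0,0],[0,0,-0.4,0,0,0],[0,0,-0.4,0,0,0]]'
python3 -c "
from h import *
print(move([.480,.202,.10],.027))"
```

```text
time: 2.4
tool_pos: [0.4606, -0.004, 0.0224]
ee_rot: [3.141, -0.001, 0.389]
wrist_force: [0.2, -0.5, 0.1]
width: 0.061
finger_force: 0.0
time: 2.9
tool_pos: [0.4604, -0.0031, 0.0219]
ee_rot: [3.14, -0.001, 0.391]
wrist_force: [0.4, -1.7, 1.8]
width: 0.0298
finger_force: 30.0
time: 3.4
tool_pos: [0.4605, -0.0029, 0.1022]
ee_rot: [3.14, -0.002, 0.391]
wrist_force: [0.1, 0.4, -3.1]
width: 0.0298
finger_force: 30.0
(array([ 0.4806, -0.9101,  0.0111]), array([ 0.0016, -0.0045,  0.6953]))
```

```bash
python3 -m handwheel '[[0.1,-0.19,0,0,0,0.1],[0.2,-0.38,0,0,0,0.25],[0.3,-0.56,0,0,0,0.4],[0.4,-0.74,0,0,0,0.55],[0.45,-0.86,0,0,0,0.65],[0.48,-0.91,0,0,0,0.695],[0.48,-0.91,0.05,0,0,0.695],[0.48,-0.91,0.12,0,0,0.695],[0.48,-0.91,0.18,0,0,0.695],[0.48,-0.91,0.18,0,0,0.695]]'
python3 - <<'E'
from h import *
for i in range(1):
    print(move([.480,.202,.065],.027))
C=viewer.calibration("wrist");cv2.imwrite("pics/w2.png",viewer.snapshot("wrist")[:,:,::-1])
np.save("w2.npy",C,allow_pickle=True);o=robot.get_obs();print(o["tool_pos"],o["ee_rot"])
cv2.imwrite("pics/t2.png",viewer.snapshot("top")[:,:,::-1])
print("pegA tip,base",proj(C,[.5202,.2034,.027]),proj(C,[.5202,.2034,.012]),"hole",proj(C,[.52,.2031,.012+o["tool_pos"][2]-.0219]))
a=cv2.imread("pics/w2.png")[60:340,180:460];b=cv2.imread("pics/t2.png")[225:335,230:400]
c=np.zeros((560,800,3),np.uint8);c[:420,:420]=cv2.resize(a,(420,420));c[:242,426:800]=cv2.resize(b,(374,242))
cv2.imwrite("pics/c2.png",c)
E
```

```text
time: 4.23
tool_pos: [0.4757, 0.1999, 0.0599]
ee_rot: [3.138, 0.01, 0.027]
wrist_force: [-0.4, -1.0, -2.1]
width: 0.0298
finger_force: 30.0
(array([ 0.0214, -0.0099, -0.0258]), array([ 0.0059,  0.0182, -0.0008]))
[0.47678234 0.20020653 0.06168108] [3.13934159 0.00691482 0.02620059]
pegA tip,base [312.15554508 189.10405095] [312.45241413 184.61334892] hole [312.20823936 198.46528113]
```

View pics/c2.png

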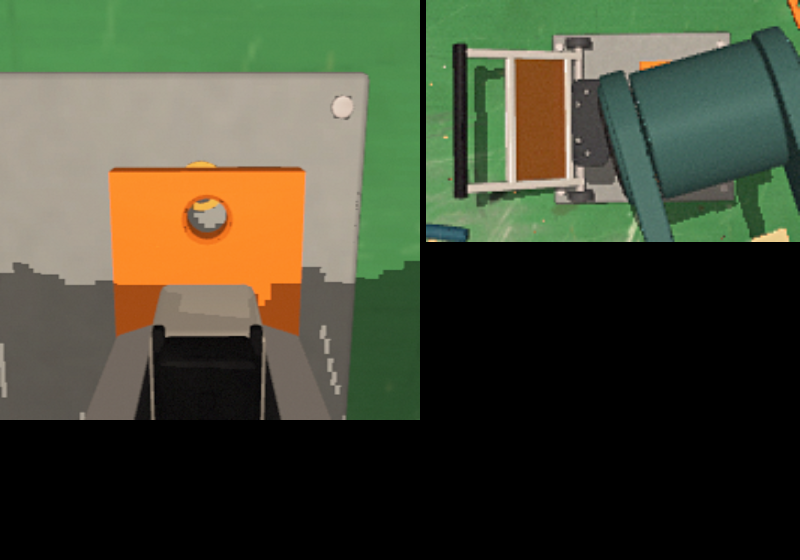

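The plate is level in the view, with the hole at full-image (318.7,205.3). The peg is hidden just beyond it, so the arm was still settling short. Next I work out the hole's offset.

Run:
```python
from h import *
C=np.load("w2.npy",allow_pickle=True).item()
h=onz(C,(318.5,205),.0518);print("hole then",h, "tcp->hole",h-[.4768,.2002], "expected", .04*np.cos(.027),.04*np.sin(.027))
print("ring far edge", onz(C,(180+201/1.5,60+162/1.5),.012),"ring near edge in hole",onz(C,(180+205/1.5,60+211/1.5),.012))
print("ringA from w1",[onz(np.load("w1.npy",allow_pickle=True).item(),p,.012) for p in((84,40),(62,145))])
print(robot.get_obs()["tool_pos"],move([.480,.202,.062],.027))
```

```text
hole then [0.51702119 0.20012274] tcp->hole [ 4.02211884e-02 -7.72557014e-05] expected 0.039985420885713475 0.001079868784782886
ring far edge [0.52933507 0.20276644] ring near edge in hole [0.51125991 0.20083656]
ringA from w1 [array([0.52077095, 0.20245026]), array([0.44077739, 0.20042254])]
[0.47803257 0.2006019  0.06331085] (array([ 0.01  , -0.0067,  0.0065]), array([ 0.0025,  0.0071, -0.0019]))
```

```bash
python3 -m handwheel '[[0,-0.002,0,0,0,0],[0,-0.002,0,0,0,0],[0,-0.002,0,0,0,0],[0,-0.002,0,0,0,0],[0,-0.002,0,0,0,0]]'
python3 -c "
from h import *
print(robot.get_obs()['tool_pos'],move([.4802,.2025,.0339],.027))"
```

```text
time: 4.75
tool_pos: [0.4796, 0.2023, 0.0658]
ee_rot: [-3.141, -0.001, 0.027]
wrist_force: [0.3, -0.1, -2.4]
width: 0.0297
finger_force: 30.0
[0.47961563 0.20231999 0.06584295] (array([ 0.0028, -0.0008,  0.1597]), array([-0.0004, -0.0021, -0.0001]))
```

```bash
python3 -m handwheel '[[0.003,0,0.03,0,0,0],[0.003,0,0.06,0,0,0],[0.003,0,0.08,0,0,0],[0.003,0,0.1,0,0,0],[0.003,0,0.115,0,0,0],[0.003,0,0.12,0,0,0],[0.003,0,0.12,0,0,0]]'
python3 -m handwheel '[[0,0,0.015,0,0,0],[0,0,0.03,0,0,0],[0,0,0.04,0,0,0],[0,0,0.045,0,0,0],[0,0,0.045,0,0,0],[0,0,0.045,0,0,0]]'
```

```text
time: 5.33
tool_pos: [0.4795, 0.2022, 0.0407]
ee_rot: [3.141, 0.001, 0.027]
wrist_force: [-0.7, 0.2, -2.3]
width: 0.03
finger_force: 30.0
time: 5.83
tool_pos: [0.4801, 0.2024, 0.0339]
ee_rot: [-3.141, -0.001, 0.027]
wrist_force: [-2.1, -1.7, 6.1]
width: 0.0298
finger_force: 30.0
```

```bash
python3 -m handwheel '[[0,0,0,0,0,0],[0,0,0,0,0,0],[0,0,0,0,0,0],[0,0,0,0,0,0]]' -0.25
python3 -m handwheel '[[0,0,-0.1,0,0,0],[0,0,-0.25,0,0,0],[0,0,-0.4,0,0,0],[0,0,-0.55,0,0,0],[0,0,-0.7,0,0,0],[0,0,-0.75,0,0,0],[0,0,-0.75,0,0,0],[0,0,-0.75,0,0,0]]'
python3 - <<'E'
from h import *
C=viewer.calibration("wrist");cv2.imwrite("pics/w3.png",viewer.snapshot("wrist")[:,:,::-1])
cv2.imwrite("pics/s3.png",viewer.snapshot("scene")[:,:,::-1])
np.save("w3.npy",C,allow_pickle=True);print(robot.get_obs()["tool_pos"])
a=cv2.imread("pics/w3.png");b=cv2.imread("pics/s3.png")[205:345,262:482]
c=np.zeros((590,800,3),np.uint8);c[:300,:400]=cv2.resize(a,(400,300),interpolation=3);c[300:580,:440]=cv2.resize(b,(440,280));
cv2.imwrite("pics/c3.png",c)
print("hole A in wrist if seated",proj(C,[.5205,.203,.024])*.625,"corners",[proj(C,[.48+x-.027*y,.202+y+.027*x,.024])*.625 for x,y in((.055,.03),(.055,-.03))])
E
```

```text
time: 6.17
tool_pos: [0.4799, 0.2023, 0.0321]
ee_rot: [3.142, -0.0, 0.027]
wrist_force: [-0.8, -0.0, -0.0]
width: 0.0526
finger_force: 0.0
time: 6.83
tool_pos: [0.4797, 0.2023, 0.1814]
ee_rot: [3.141, 0.0, 0.027]
wrist_force: [-0.2, -0.7, -0.9]
width: 0.0587
finger_force: 0.0
[0.47856074 0.20192989 0.17935055]
hole A in wrist if seated [198.56660326 106.27069607] corners [array([175.13801435,  94.88846191]), array([221.85685744,  94.90827022])]
```

View pics/c3.png

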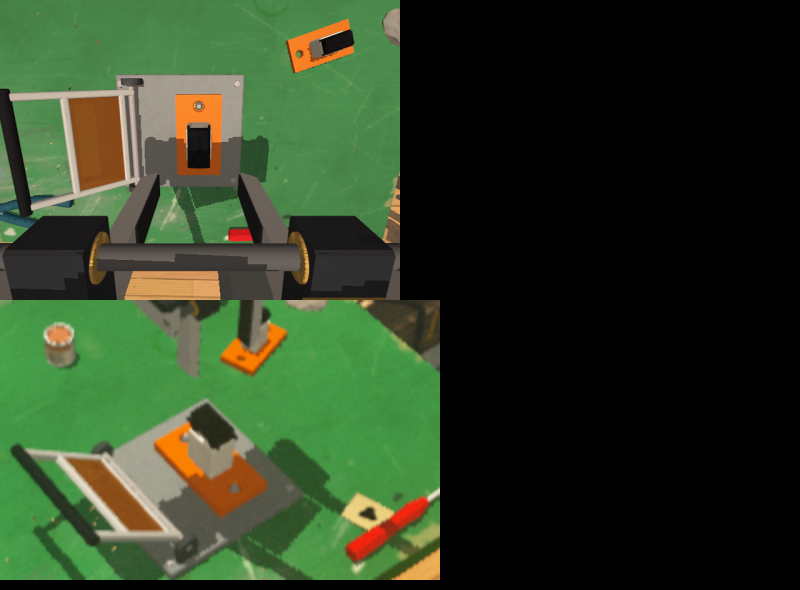

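The holder is seated: its hole at (198.5,106) and corners at (175,94)/(222,94) are where predicted, and the peg shows in the hole. Next I cross-check the hinge axis and work out the bar approach.

Run:
```python
from h import *
T=viewer.calibration("top");t=lambda u,v:(226+u/3-.33,232+v/3-.33)
print("hinge top",[onz(T,t(u,140),.030) for u in(215,221,228)])
W=np.load("w3.npy",allow_pickle=True).item()
print("hinge wrist",[onz(W,(u*1.6,130*1.6),.03) for u in(129,133,137)])
print("bar wrist",[onz(W,(u*1.6,150*1.6),.1145) for u in(12,16,20)])
print(robot.get_obs()['tool_pos'],move([.475,.386,.16],.027))
```

```text
hinge top [array([0.47798908, 0.29009184]), array([0.47802492, 0.28600451]), array([0.47806674, 0.28123511])]
hinge wrist [array([0.48783232, 0.29321456]), array([0.48797615, 0.28797918]), array([0.48811997, 0.28274387])]
bar wrist [array([0.48220371, 0.38784944]), array([0.48231334, 0.38386397]), array([0.48242297, 0.37987855])]
[0.47856074 0.20192989 0.17935055] (array([ 0.0075, -0.9206,  0.0955]), array([0.0026, 0.009 , 0.0001]))
```

```bash
python3 -m handwheel '[[0,-0.15,0,0,0,0],[0,-0.35,0,0,0,0],[0,-0.55,0,0,0,0],[0,-0.75,0,0,0,0],[0,-0.87,0,0,0,0],[0,-0.92,0,0,0,0],[0,-0.92,0,0,0,0],[0,-0.92,0,0,0,0],[0,-0.92,0,0,0,0],[0,-0.92,0,0,0,0]]' 0.15
python3 - <<'E'
from h import *
C=viewer.calibration("wrist");cv2.imwrite("pics/w4.png",viewer.snapshot("wrist")[:,:,::-1])
print([proj(C,[x,y,.1145]).round(1) for x,y in((.540,.3875),(.475,.386))])
print(robot.get_obs()['tool_pos'],move([.475,.386,.096],.027))
E
```

```text
time: 7.77
tool_pos: [0.4752, 0.3846, 0.1821]
ee_rot: [3.141, 0.0, 0.025]
wrist_force: [-1.2, 0.5, 0.2]
width: 0.0402
finger_force: 0.0
[array([314.7, 145.9]), array([314.6, 251.6])]
[0.47530226 0.38471068 0.18243159] (array([-0.0015, -0.0066,  0.4322]), array([ 0.0007, -0.0005, -0.0039]))
```

View pics/w4.png

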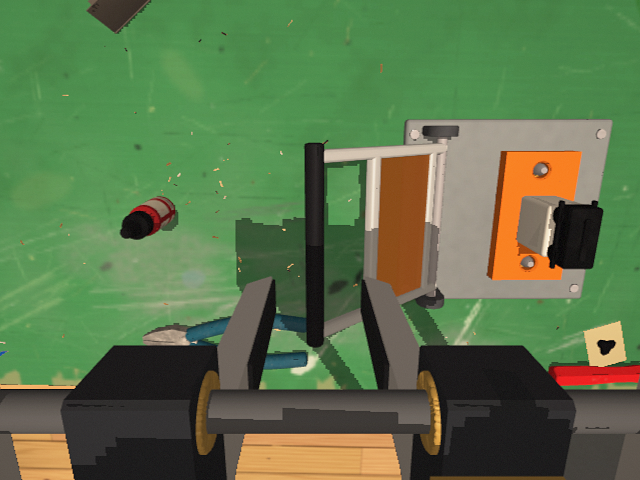

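The bar runs down x≈315 from (315,145), as predicted, and both pegs show through the holder's holes at (541,170) and (528,263). Descending on the bar and closing.

```bash
python3 -m handwheel '[[0,-0.006,0.1,0,0,0],[0,-0.006,0.22,0,0,0],[0,-0.006,0.34,0,0,0],[0,-0.006,0.41,0,0,0],[0,-0.006,0.435,0,0,0],[0,-0.006,0.435,0,0,0],[0,-0.006,0.435,0,0,0]]'
python3 -m handwheel '[[0,0,0,0,0,0],[0,0,0,0,0,0],[0,0,0,0,0,0],[0,0,0,0,0,0],[0,0,0,0,0,0],[0,0,0,0,0,0]]' 1
python3 - <<'E'
from h import *
o=robot.get_obs();print(o['tool_pos'])
# arc relative to start: tool -y = +world y; tool z down
r=.13;a0=np.radians(50)
for d in range(50,-1,-5):
    a=np.radians(d);print(d, "shift y,z units", round(r*(np.sin(a0)-np.sin(a))/.2,3), round(-r*(np.cos(a)-np.cos(a0))/.2,3))
E
```

```text
time: 8.4
tool_pos: [0.4755, 0.3871, 0.0962]
ee_rot: [-3.141, -0.001, 0.026]
wrist_force: [0.1, 0.2, 0.7]
width: 0.0401
finger_force: 0.0
time: 8.9
tool_pos: [0.4752, 0.3868, 0.096]
ee_rot: [3.14, -0.001, 0.027]
wrist_force: [-0.8, -2.3, 3.2]
width: 0.0113
finger_force: 30.0
[0.47517826 0.38677807 0.09596434]
50 shift y,z units 0.0 -0.0
45 shift y,z units 0.038 -0.042
40 shift y,z units 0.08 -0.08
35 shift y,z units 0.125 -0.115
30 shift y,z units 0.173 -0.145
25 shift y,z units 0.223 -0.171
20 shift y,z units 0.276 -0.193
15 shift y,z units 0.33 -0.21
10 shift y,z units 0.385 -0.222
5 shift y,z units 0.441 -0.23
0 shift y,z units 0.498 -0.232
```

```bash
python3 -m handwheel '[[0,0.019,-0.021,0,0,0],[0,0.038,-0.042,0,0,0],[0,0.059,-0.061,0,0,0],[0,0.08,-0.08,0,0,0],[0,0.103,-0.098,0,0,0],[0,0.125,-0.115,0,0,0],[0,0.149,-0.13,0,0,0],[0,0.173,-0.145,0,0,0],[0,0.173,-0.145,0,0,0],[0,0.173,-0.145,0,0,0]]'
```

```text
time: 9.73
tool_pos: [0.4761, 0.3535, 0.1259]
ee_rot: [-3.139, -0.002, 0.027]
wrist_force: [-0.8, 3.6, 5.7]
width: 0.0112
finger_force: 30.0
```

```bash
python3 -m handwheel '[[0,0.025,-0.014,0,0,0],[0,0.05,-0.028,0,0,0],[0,0.077,-0.038,0,0,0],[0,0.103,-0.049,0,0,0],[0,0.130,-0.058,0,0,0],[0,0.157,-0.067,0,0,0],[0,0.184,-0.073,0,0,0],[0,0.212,-0.079,0,0,0],[0,0.212,-0.079,0,0,0],[0,0.212,-0.079,0,0,0]]'
python3 -c "
from h import *
print(robot.get_obs()['tool_pos'],move([.4777,.2865,.1415],.027))"
```

```text
time: 10.57
tool_pos: [0.4771, 0.3102, 0.1412]
ee_rot: [3.141, -0.001, 0.027]
wrist_force: [0.3, 2.7, 6.3]
width: 0.0108
finger_force: 30.0
[0.47706531 0.3102323  0.14118917] (array([-0.    ,  0.1187, -0.0015]), array([ 0.0002, -0.0019, -0.0004]))
```

```bash
python3 -m handwheel '[[0,0.02,-0.005,0,0,0],[0,0.045,-0.008,0,0,0],[0,0.07,-0.011,0,0,0],[0,0.09,-0.013,0,0,0],[0,0.11,-0.014,0,0,0],[0,0.118,-0.014,0,0,0],[0,0.118,-0.014,0,0,0],[0,0.118,-0.014,0,0,0],[0,0.118,-0.014,0,0,0],[0,0.118,-0.014,0,0,0]]'
python3 - <<'E'
from h import *
for n in("scene","top","wrist"): cv2.imwrite(f"pics/{n}5.png",viewer.snapshot(n)[:,:,::-1])
o=robot.get_obs();print(o['tool_pos'],move([.4777,.2865,.1425],.027))
a=cv2.imread("pics/scene5.png")[190:345,262:482];b=cv2.imread("pics/top5.png")[225:335,230:400];w=cv2.imread("pics/wrist5.png")
c=np.zeros((600,800,3),np.uint8);c[:310,:440]=cv2.resize(a,(440,310),interpolation=2);c[:220,446:786]=cv2.resize(b,(340,220));c[315:600,:380]=cv2.resize(w,(380,285),interpolation=3)
cv2.imwrite("pics/c5.png",c)
S=viewer.calibration("scene")
for X in([.5427,.2882,.160],[.4127,.2847,.160]): print("scene bar end",(proj(S,X)-[262,190])*2)
E
```

```text
time: 11.4
tool_pos: [0.4775, 0.2867, 0.1425]
ee_rot: [3.141, 0.0, 0.027]
wrist_force: [1.8, 1.8, 1.1]
width: 0.0107
finger_force: 30.0
[0.47752144 0.28683689 0.14251327] (array([0.0008, 0.0017, 0.0001]), array([0.001 , 0.0005, 0.0004]))
scene bar end [101.64271     98.77996408]
scene bar end [186.33527331 185.70253694]
```

View pics/c5.png

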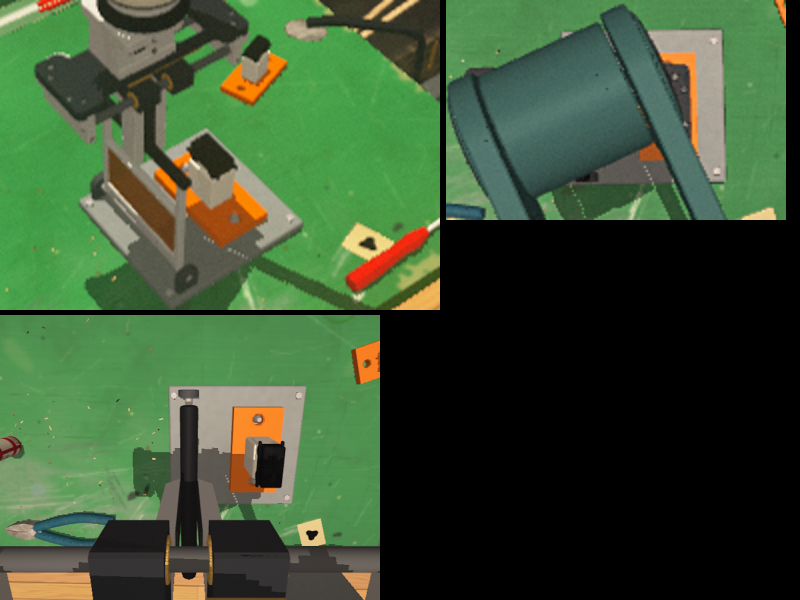

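The shield stands upright, with its bar end at (186,184) against a predicted (186,186), and the holder is still on its pegs. I'll hold briefly to confirm it is steady.

```bash
python3 -m handwheel '[[0,0.001,0,0,0,0],[0,0.001,0,0,0,0],[0,0.001,0,0,0,0],[0,0.001,0,0,0,0],[0,0.001,0,0,0,0],[0,0.001,0,0,0,0],[0,0.001,0,0,0,0],[0,0.001,0,0,0,0]]'
python3 - <<'E'
from h import *
C=viewer.calibration("wrist");w=viewer.snapshot("wrist")[:,:,::-1]
o=robot.get_obs();print(o['tool_pos'],o['width'],o['finger_force'],o['wrist_force'])
cv2.imwrite("pics/w6.png",cv2.resize(w[60:360,240:540],(600,600),interpolation=cv2.INTER_CUBIC))
f=lambda X:(proj(C,X)-[240,60])*2
print("bar far end",f([.5427,.2882,.160]),"hinge at same",f([.5477,.2883,.03]))
E
```

```text
time: 12.22
tool_pos: [0.4775, 0.2866, 0.1425]
ee_rot: [3.141, 0.0, 0.027]
wrist_force: [2.1, 1.8, -1.8]
width: 0.0109
finger_force: 30.0
[0.47751632 0.2866204  0.14251354] 0.011254194385508938 29.99973624944687 [ 2.33942533  1.60275342 -1.729122  ]
bar far end [153.63630083 194.22434569] hinge at same [154.81139348 148.69842888]
```

View pics/w6.png

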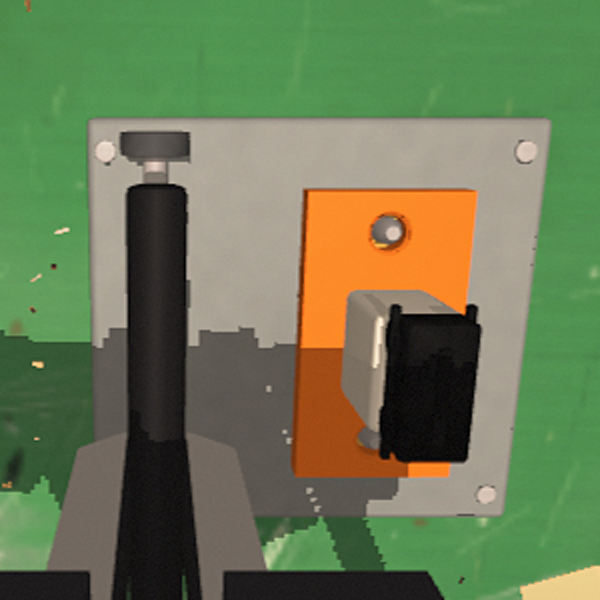

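The bar sits squarely above the hinge: end at (156,190), bearing at (155,146), about 0.5 mm off. The grip and force readings are steady, so I'm handing in.

```bash
python3 -c "
from bench import robot
print(robot.close_job())"
```

```text
the job is handed in; nothing more can be done
None
```

The holder is seated on both pegs and released, the shield is held upright at its balance point (bar about 0.5 mm off the hinge line), and the job is handed in at about 12 s.

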